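# Tighten the wash head of the plate washer

## Robot

A 6-joint arm with a two-finger parallel gripper is mounted at the origin on the work surface. World frame = base frame: x ahead of the robot, y to its left, z up, the work surface at z = 0. Lengths are in mm, angles in rad, forces in N, time in s.
With the tool pointing down it reaches from about 300 to 750 mm from the base axis. Payload 8.5 kg.
Tool frame: the origin (TCP) lies at the very end of the fingers, on their centre line; the grasp point (between the pads) lies 19 mm behind it; z points along the fingers, y is the line along which they close (so a half turn about z gives the same grasp; the last joint's range is limited). The gripper opens to 85 mm and grips with 20 to 120 N. Pads are 22 mm wide; open, the fingers measure 114 mm over their backs; the gripper's body (76 mm by 85 mm) begins 54 mm behind the grasp point. The pads swing forward as they close: fully open they stand 13 mm farther back than shut.
Start: joints at [0.973, 0.381, 1.297, -0, 1.464, -0.215], TCP at [205.426, 510.177, 231.322] pointing down, gripper open.
Joint ranges: [-3.11, 3.11], [-0.89, 2.33], [0.22, 2.48], [-1.42, 4.56], [0.17, 2.85], [-2.88, 2.88]. Speed limits (rad/s): [2.39, 2.39, 3.14, 3.14, 3.14, 3.14].

## Interface

Orientations are given as a unit quaternion [w, x, y, z].
In Python, from plant import r, optics, finish_job gives the robot as it stands (r), with the cameras (optics) and the job as plain functions.
- The arm moves only by the shell command python3 nudge.py 'ROWS' [FORCE]. ROWS is one flat JSON list of numbers that holds 1 to 10 rows one after another, with no inner brackets; each row has 7 numbers: the finger opening in mm, then dx, dy, dz in mm, then a rotation vector rx, ry, rz in rad; each row shifts and turns the commanded pose from where the row before left it, along the tool's axes as they then stand; what a row does not reach is not made up. A row lasts 1/12 s, in which the tool goes at most 41.7 mm and 0.125 rad, less where a joint would pass 70% of its speed; a pose out of reach is approached as far as the arm can. The fingers move at their own pace and stop on an object; FORCE is the grip in N (left out, the last holds). Time passes only in rows, so rows that do not move let the fingers close. It prints the time, the measured TCP pose, the force, the opening and the grip force at its end. Input that does not fit is refused with a message, and nothing moves.
- r.read_state(): the state, without advancing time (a new reading comes with each control period).
- optics.read_camera(name): name is "scene" or "top" or "wrist"; returns (picture, depth): 400x640x3 uint8, red, green, blue; 400x640 float32, mm along the optical axis (not along the pixel's ray), 0 where there is no reading.
- optics.calibration(name): a dict with "mtx" (3x3 intrinsics, pixels), "T" (4x4, takes a point from camera to world coordinates); the wrist camera has in their place "mount" (4x4, takes a point from camera to tool coordinates, whose origin is the TCP and whose axes are the flange's). Camera axes: x right, y down, z forward; pixel columns grow to the right and rows downward; lengths in mm; the calibration is good to about 2 mm. A picture is of the moment at which its call begins: read the wrist's pose just before it. calibration takes no time and is no camera call.
- finish_job(): hands the job in; it is judged then, once.
The state is a dict: "t": time; "joint_pos": joint angles; "dq": joint speeds; "joint_efforts": joint torques, N m; "tool_pos": TCP position; "ee_rot": TCP orientation; "force": force on the tool from outside, world axes, zero at the start; "torque": the same for the moment, N m; "gripper_width": finger opening in mm; "grip_force": force on a finger pad.
Only numpy, scipy, OpenCV 4.12 (cv2) and the standard library are available. Lean on these libraries where they do the work, as an engineer would, in place of code of your own. Each camera call takes 0.05 s, during which the arm holds its last target. There are 200 camera calls.

## Task

The wash head of the plate washer has been refitted and its sunk clamp screw is only finger-tight: take the blue T-key from the stand, tighten the screw with it, clockwise right up to its stop so that the red paint marks line up, and stand the key back upright in its hole in the stand, fully down. Then press the green dispense-valve plunger on the wash head fully down to its stop and let it spring back. Leave the other keys, the bottles, the tip box and the tube rack where they are.

Things in the scene. Friction and masses are not known exactly. Their poses are not given: they have to be found in the camera images.
- washer: microplate washer, fixed, 320 x 480 mm: silver hood with keypad at its -y side, top 180 mm above the bench, and at +y (front) a black deck with a 96-well plate. Origin on the bench under the wash head, z up.
- wash_head (a point): centre of the top of the wash head, 138 mm above the bench: dark grey block standing out of the hood over the deck, 150 mm along the washer's x by 115 mm along y. From this point the clamp screw lies 40 mm to the washer's -x and the green plunger 42 mm to its +x.
- screw_socket (a point): centre of the mouth of the clamp screw's square socket: 13.8 mm wide, 18 mm deep, flat floor. z up; x and y lie along the socket's sides and turn with the screw. Its round steel head, 31 mm across, is sunk in a 36 mm well, 14 mm below the wash head's top (124 mm above the bench), with a red paint mark on its rim; a second red mark lies on the block beside the well, on the front (+y) side.
- clamp_screw (a joint): turn of the clamp screw in rad, growing clockwise seen from above. Starts between 0 and 0.35 (finger-tight); tight at its hard stop, 1.25, where the two paint marks line up. Friction about 0.15 N m; it stays where it is left. The key has about 0.16 rad of play in the socket either way before it drives the screw.
- key: T-key, blue handle, 132 mm tall, about 130 g, upright in the stand. Origin at its lower tip, z up. Handle bar along x, 90 long, 14 wide (y), 14 high, centre 125 above the tip. From the tip up: 5 mm tapered round nose (7 to 12 wide), 30 mm of 12 mm square, sides along x and y, then 12 mm round shaft. 26 mm collar, underside 58 above the tip. Fully in the screw the tip is on the socket's floor.
- stand: grey key stand fixed to the bench, 220 mm along x, 70 mm along y, 70 mm high, with three round holes 75 mm apart along x. Origin under its centre. A key at home hangs by its collar on the stand's top, tip 12 mm above the bench. The three keys are shared out among the holes at random.
- stand_hole0 (a point): centre of the mouth of the stand's hole at x -75 mm, 70 mm above the bench; the hole is 21 mm wide and 62 mm deep.
- stand_hole1 (a point): centre of the mouth of the stand's hole at x 0 mm, 70 mm above the bench; the hole is 21 mm wide and 62 mm deep.
- stand_hole2 (a point): centre of the mouth of the stand's hole at x +75 mm, 70 mm above the bench; the hole is 21 mm wide and 62 mm deep.
- plunger_top (a point): centre of the top of the dispense-valve plunger on the wash head: green round cap 28 mm across, 10 mm high, on a steel stem; its top is 32 mm above the wash head (170 mm above the bench) when up. Pushed straight down.
- plunger (a joint): plunger's way down in m: 0 up, 0.012 on its stop. Spring: about 3 N to start, 8 N at the stop; springs back up when let go.
- key_red: T-key with a red handle, same height and bar as the blue one but a thinner hexagonal shaft; does not fit this screw. Stands in another hole of the stand. Origin at its tip. Leave alone.
- key_yellow: T-key with a yellow handle, thinner still, standing in another hole of the stand. Origin at its tip. Leave alone.
- reagent: amber reagent bottle with a blue cap, 60 mm wide, 130 mm tall; origin under its centre. Leave alone.
- wash_bottle: white wash bottle with a red cap and spout, 66 mm wide, 193 mm tall; origin under its centre. Leave alone.
- tip_box: blue pipette-tip box with a clear lid, 122 x 84 x 70 mm; origin under its centre. Leave alone.
- tube_rack: orange tube rack with capped tubes, 110 x 60 x 90 mm; origin under its centre. Leave alone.

How it is judged:
By the outcome, as a careful person would: the job done as asked, in the order asked, and still so for the second after the job is handed in, with the robot touching nothing.
It also fails if it takes over 56 s, if anything falls off the work surface, if the arm or the gripper's body presses on something with over 40 N, if the wrist force passes 120 N, or if a joint passes its speed limit or range.

## Working session

There is one attempt and no reset: what is moved stays moved. The work goes in short steps, Python scripts to look and compute and a shell command to move; the robot and the scene stay as the last step left them, time stands still between calls to the robot, and variables do not carry over. Pictures are saved under pics/ and viewed, at most 11 in all, crops included, and the job is handed in when it is done.

```bash
ls; mkdir -p pics; python3 - <<'E'
from plant import r, optics, finish_job
import cv2,numpy as np
s=r.read_state();print(s)
for n in("scene","top","wrist"):
    p,d=optics.read_camera(n);cv2.imwrite(f"pics/{n}0.png",p[:,:,::-1]);np.save(f"pics/{n}0.npy",d)
    c=optics.calibration(n);print(n,{k:np.round(v,3).tolist() for k,v in c.items()})
E
```

```text
nudge.py
pics
plant.py
{'t': 0.0, 'joint_pos': array([ 9.72671717e-01,  3.81210808e-01,  1.29830029e+00, -3.69625379e-05,
        1.46361590e+00, -2.15279369e-01]), 'dq': array([ 1.00116522e-03, -1.13837014e-04,  1.48775497e-03,  4.74807698e-04,
       -9.85986524e-05, -2.49581471e-03]), 'joint_efforts': array([ 1.48282492e-03, -4.48455119e+01, -2.31283092e+01, -6.64125446e-05,
        4.78007540e-03, -4.63832203e-05]), 'tool_pos': array([205.27863875, 509.91763473, 230.69050566]), 'ee_rot': array([-2.86604051e-04,  1.90253712e-01,  9.81734657e-01, -7.11860582e-04]), 'force': array([0.64223393, 1.04138005, 0.48481621]), 'torque': array([ 0.03950507,  0.02524842, -0.04376483]), 'grip_force': 0.0, 'gripper_width': 85.05659607039743}
scene {'mtx': [[361.79, 0.0, 319.038], [0.0, 361.79, 200.407], [0.0, 0.0, 1.0]], 'T': [[-0.563, 0.432, -0.705, 1167.507], [0.827, 0.306, -0.472, 596.509], [0.012, -0.849, -0.529, 639.338], [0.0, 0.0, 0.0, 1.0]]}
top {'mtx': [[382.57, 0.0, 312.384], [0.0, 382.57, 197.992], [0.0, 0.0, 1.0]], 'T': [[0.006, -0.984, 0.178, 366.321], [-1.0, -0.007, -0.0, 134.83], [0.002, -0.178, -0.984, 954.526], [0.0, 0.0, 0.0, 1.0]]}
wrist {'mtx': [[329.521, 0.0, 324.48], [0.0, 329.521, 199.095], [0.0, 0.0, 1.0]], 'mount': [[-0.001, -0.96, -0.281, 71.502], [1.0, -0.001, -0.001, -0.267], [0.0, -0.281, 0.96, -143.503], [0.0, 0.0, 0.0, 1.0]]}
```

View pics/top0.png

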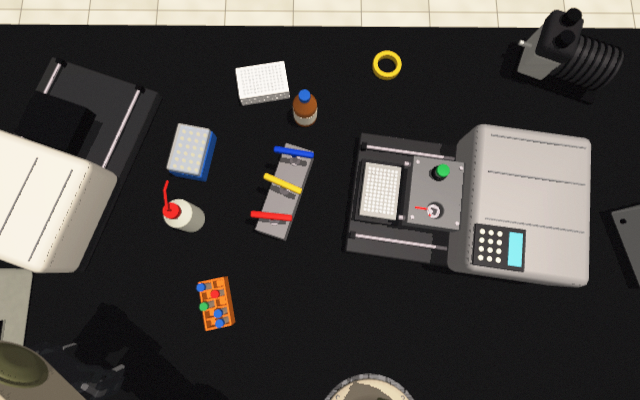

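View pics/scene0.png

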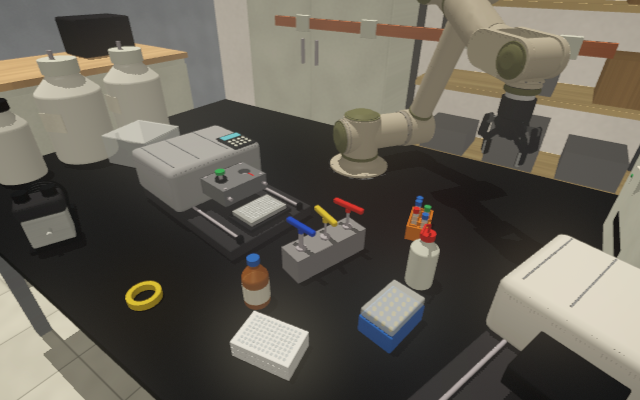

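The top view shows the blue key at (293,153) in the hole next to the reagent bottle, with yellow at (283,184) and red at (271,216). The screw is at about (433,211) and the green plunger at (442,172).

```bash
cat > h.py <<'E'
import cv2,numpy as np
from plant import r, optics, finish_job
from scipy.spatial.transform import Rotation as R
def camT(n,s=None):
    c=optics.calibration(n)
    if n!="wrist": return c["mtx"],c["T"]
    s=s or r.read_state(); T=np.eye(4); q=s["ee_rot"]
    T[:3,:3]=R.from_quat([q[1],q[2],q[3],q[0]]).as_matrix(); T[:3,3]=s["tool_pos"]
    return c["mtx"],T@c["mount"]
def ray(uv,M):
    K,T=M; d=T[:3,:3]@np.linalg.solve(K,[uv[0],uv[1],1.]); return T[:3,3],d/np.linalg.norm(d)
def plane(uv,M,z):
    o,d=ray(uv,M); return o+d*(z-o[2])/d[2]
def tri(a,Ma,b,Mb):
    o1,d1=ray(a,Ma);o2,d2=ray(b,Mb)
    t=np.linalg.lstsq(np.c_[d1,-d2],o2-o1,rcond=None)[0]
    p,q=o1+t[0]*d1,o2+t[1]*d2
    return (p+q)/2,np.linalg.norm(p-q)
def blobs(img,lo,hi,box=None,amin=15):
    hsv=cv2.cvtColor(img,cv2.COLOR_RGB2HSV);m=cv2.inRange(hsv,np.array(lo),np.array(hi))
    if box is not None:
        k=np.zeros_like(m);x0,y0,x1,y1=box;k[y0:y1,x0:x1]=255;m&=k
    cs,_=cv2.findContours(m,cv2.RETR_EXTERNAL,cv2.CHAIN_APPROX_NONE)
    return sorted([c for c in cs if cv2.contourArea(c)>amin],key=cv2.contourArea,reverse=True)
BLUE=((108,150,60),(128,255,255));GREEN=((50,120,50),(75,255,255))
def cen(c):
    m=cv2.moments(c);return np.array([m["m10"],m["m01"]])/m["m00"]
def tool(v,s=None):
    q=(s or r.read_state())["ee_rot"];return R.from_quat([q[1],q[2],q[3],q[0]]).as_matrix().T@v
E
python3 - <<'E'
from h import *
t=cv2.imread("pics/top0.png")[:,:,::-1].copy();s=cv2.imread("pics/scene0.png")[:,:,::-1].copy()
Mt,Ms=camT("top"),camT("scene")
def one(nm,col,bt,bs):
    a=blobs(t,*col,bt)[0];b=blobs(s,*col,bs)[0]
    print(nm,cen(a),cen(b),tri(cen(a),Mt,cen(b),Ms));return a
a=one("blue",BLUE,(265,140,325,170),(280,210,325,245))
one("green",GREEN,(425,160,455,185),(205,165,235,185))
one("yel",((20,150,80),(32,255,255)),(255,165,310,200),(300,195,345,230))
rc=cv2.minAreaRect(a);print(rc)
for p in cv2.boxPoints(rc):print(plane(p,Mt,140))
# stand top outline, pts on plane
for uv in[(285,144),(313,150),(257,232),(286,240)]:print("stand",plane(uv,Mt,70))
for uv in[(433,211),(421,208),(410,157),(464,161),(404,226),(460,230)]:print("head",plane(uv,Mt,138))
E
```

```text
blue [292.18870843 151.69605568] [300.57584015 226.14078111] (array([618.55189859, 178.96556648, 138.31498115]), np.float64(2.408873998342652))
green [442.33604336 170.29132791] [219.27536232 171.4057971 ] (array([ 571.14966375, -141.80416978,  165.91725103]), np.float64(1.778692880553716))
yel [281.43333333 182.79767442] [325.13389513 215.3923221 ] (array([547.78705786, 201.32251666, 138.26300194]), np.float64(2.371479145680999))
((292.94232177734375, 152.28846740722656), (40.792152404785156, 7.648528575897217), 11.309932708740234)
[616.25412901 224.0744694  140.        ]
[633.56493774 221.18109489 140.        ]
[615.74274197 132.30150445 140.        ]
[598.56013867 135.50555523 140.        ]
stand [658.07500768 201.37968976  70.        ]
stand [643.50403619 133.78572928  70.        ]
stand [445.48994751 262.0291935   70.        ]
stand [427.5037175  194.64795008  70.        ]
head [ 487.20051017 -125.78169493  138.        ]
head [ 493.57308548 -100.17849286  138.        ]
head [607.58195398 -80.85814792 138.        ]
head [ 599.24879885 -199.82812081  138.        ]
head [454.33109619 -62.0419479  138.        ]
head [ 446.54661802 -181.49428604  138.        ]
```

```bash
python3 nudge.py '[85,-10,-3,-25,0,0,0,85,-37,-11,0,0,0,0.1,85,-36,-15,0,0,0,0.1,85,-34,-18,0,0,0,0.1,85,-32,-21,0,0,0,0.1,85,-30,-24,0,0,0,0.1,85,-27,-27,0,0,0,0.1,85,-24,-30,0,0,0,0.1,85,-21,-32,0,0,0,0.1,85,-18,-34,0,0,0,0.1]' 60
python3 - <<'E'
from h import *
s=r.read_state();print(tool(np.array([617,179,205])-s["tool_pos"]),s["joint_pos"])
E
```

```text
t: 0.98
tool_pos: [244.2, 201.9, 255.9]
ee_rot: [0.0, 0.601, 0.799, -0.0]
force: [0.4, -1.5, 0.5]
gripper_width: 85.0
grip_force: 0.0
[-125.76082303  351.71104431   50.78935632] [ 3.11396741e-01 -7.05351433e-02  1.78589189e+00 -3.83277054e-04
  1.42671245e+00  2.94211580e-02]
```

```bash
python3 nudge.py '[85,-14,39,0,0,0,0,85,-14,39,0,0,0,0,85,-14,39,0,0,0,0,85,-14,39,0,0,0,0,85,-14,39,0,0,0,0,85,-14,39,0,0,0,0,85,-14,39,0,0,0,0,85,-14,39,0,0,0,0,85,-14,39,0,0,0,0,85,0,0,30,0,0,0.12]'
python3 nudge.py '[85,0,0,20,0,0,0.12,85,0,0,0,0,0,0.12,85,0,0,0,0,0,0.12,85,0,0,0,0,0,0,85,0,0,0,0,0,0,85,0,0,0,0,0,0]'
python3 - <<'E'
from h import *
s=r.read_state();M=camT("wrist",s);p,d=optics.read_camera("wrist");cv2.imwrite("pics/w1.png",p[:,:,::-1])
print(s["tool_pos"],s["dq"].max())
for c in blobs(p,*BLUE)[:3]:
    print(cen(c),cv2.minAreaRect(c)); 
E
```

```text
t: 1.82
tool_pos: [626.8, 181.4, 231.4]
ee_rot: [0.006, 0.646, 0.763, 0.006]
force: [1.0, 0.6, -0.3]
gripper_width: 84.9
grip_force: 0.0
t: 2.32
tool_pos: [617.0, 182.4, 206.5]
ee_rot: [0.0, 0.771, 0.637, 0.0]
force: [-1.1, 0.2, 0.3]
gripper_width: 85.0
grip_force: 0.0
[616.99912256 182.43810901 206.45092551] 0.012451409810706821
[327.39833297 220.59384368] ((328.0149841308594, 218.48471069335938), (127.10464477539062, 21.06963348388672), 89.42127990722656)
[525.91977011 207.56172414] ((525.5, 208.0), (40.0, 47.0), 90.0)
```

View pics/w1.png

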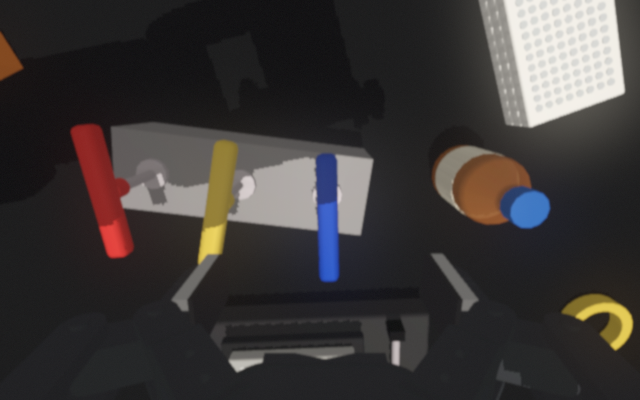

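The blue bar runs almost vertically from (326,153) to (329,281). The yellow and red bars are about (220,200) and (103,190), clear of the fingers if I open them less.

```bash
python3 - <<'E'
from h import *
s=r.read_state();M=camT("wrist",s);p=cv2.imread("pics/w1.png")[:,:,::-1].copy()
t=cv2.imread("pics/top0.png")[:,:,::-1].copy();sc=cv2.imread("pics/scene0.png")[:,:,::-1].copy()
c=blobs(p,*BLUE,(280,120,370,300))[0]
a=blobs(t,*BLUE,(265,140,325,170))[0];b=blobs(sc,*BLUE,(280,210,325,245))[0]
print(tri(cen(c),M,cen(a),camT("top")),tri(cen(c),M,cen(b),camT("scene")))
bx=cv2.boxPoints(cv2.minAreaRect(c));bx=bx[np.argsort(bx[:,1])]
e0,e1=bx[:2].mean(0),bx[2:].mean(0)
P0,P1=plane(e0,M,143),plane(e1,M,143)
m=(P0+P1)/2;v=P0-P1;print(e0,e1,P0,P1,m,np.linalg.norm(v));m[2]=118.5
print("move",tool(m-s["tool_pos"],s),"bar dir in tool",tool(v,s))
E
```

```text
(array([617.00883852, 178.93079476, 144.0035853 ]), np.float64(2.2553373146628264)) (array([617.20739943, 175.90167949, 136.60821891]), np.float64(0.9166524494254911))
[327.37308 154.93562] [328.6569 282.0338] [625.93484288 220.92445139 143.        ] [610.04432492 132.27429507 143.        ] [617.9895839  176.59937323 143.        ] 90.06308220906635
move [-5.55830049  2.06941085 87.99827551] bar dir in tool [ 9.00567994e+01 -1.06376967e+00  7.13344216e-03]
```

```bash
python3 nudge.py '[50,-5.5,2,0,0,0,0,50,0,0,29,0,0,0,50,0,0,29,0,0,0,50,0,0,20,0,0,0,50,0,0,10,0,0,0,0,0,0,0,0,0,0,0,0,0,0,0,0,0,0,0,0,0,0,0,0,0,0,0,0,0,0,0,0,0,0,0,0,0,0]' 60
```

```text
t: 3.2
tool_pos: [618.6, 176.8, 120.1]
ee_rot: [0.001, 0.772, 0.636, 0.001]
force: [-1.0, -0.5, 6.5]
gripper_width: 12.9
grip_force: 60.5
```

```bash
python3 nudge.py '[0,0,0,-8,0,0,0,0,0,0,-20,0,0,0,0,0,0,-28,0,0,0,0,0,0,-30,0,0,0,0,0,0,-30,0,0,0,0,0,0,-28,0,0,0,0,0,0,-20,0,0,0,0,0,0,-6,0,0,0,0,-10,-5,0,0,0,0,0,-22,-11,0,0,0,0]' 80
python3 nudge.py '[0,-33,-17,0,0,0,0,0,-33,-17,0,0,0,0,0,-33,-17,0,0,0,0,0,-33,-17,0,0,0,0,0,-33,-17,0,0,0,0,0,-33,-17,0,0,0,0,0,-33,-17,0,0,0,0,0,-33,-17,0,0,0,0,0,-20,-10,0,0,0,0,0,-10,-5,0,0,0,0]'
python3 nudge.py '[0,0,0,0,0,0,0,0,0,0,0,0,0,0,0,0,0,0,0,0,0]'
python3 - <<'E'
from h import *
s=r.read_state();M=camT("wrist",s);p,d=optics.read_camera("wrist");cv2.imwrite("pics/w2.png",p[:,:,::-1])
print(s);np.save("pics/w2T.npy",M[1]);np.save("pics/w2d.npy",d)
E
```

```text
t: 4.03
tool_pos: [596.3, 149.3, 287.2]
ee_rot: [-0.0, 0.771, 0.637, -0.0]
force: [1.3, -0.2, -1.0]
gripper_width: 12.4
grip_force: 78.9
t: 4.87
tool_pos: [389.8, -113.0, 287.8]
ee_rot: [-0.0, 0.772, 0.635, -0.0]
force: [0.1, 0.1, -1.0]
gripper_width: 12.4
grip_force: 79.0
t: 5.12
tool_pos: [392.0, -110.9, 288.0]
ee_rot: [-0.0, 0.771, 0.636, 0.0]
force: [-0.1, -0.0, -1.1]
gripper_width: 12.7
grip_force: 79.0
{'t': 5.1167, 'joint_pos': array([-5.68584194e-01,  8.34578136e-02,  1.53561614e+00,  2.66506295e-04,
        1.52315352e+00, -3.77006841e-01]), 'dq': array([ 0.01354101,  0.00316477, -0.0051997 , -0.00049731,  0.00037121,
       -0.00416012]), 'joint_efforts': array([-7.02106934e-01, -2.92805994e+01, -2.40843254e+01, -2.59150058e-02,
        2.51495207e-03, -6.21037907e-03]), 'tool_pos': array([ 391.96811531, -110.93694285,  288.02143597]), 'ee_rot': array([-3.42960058e-04,  7.71498551e-01,  6.36230986e-01,  2.90344069e-05]), 'force': array([-0.09991639, -0.02790698, -1.12568262]), 'torque': array([ 0.05891853, -0.0075183 ,  0.00177706]), 'grip_force': 78.9726734161377, 'gripper_width': 12.733876774011833}
```

View pics/w2.png

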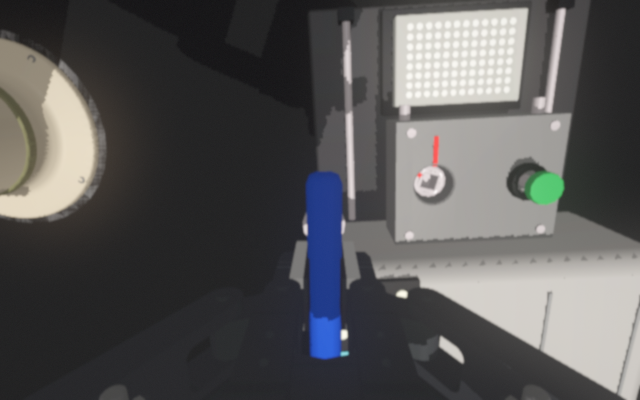

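The screw head is at (432,181), its rim mark at (419,175), the block mark at (436,150) and the plunger at (544,188). The key is in hand. I'll enlarge the screw.

```bash
python3 - <<'E'
import cv2
p=cv2.imread("pics/w2.png");cv2.imwrite("pics/w2c.png",cv2.resize(p[125:215,380:490],None,fx=6,fy=6,interpolation=cv2.INTER_CUBIC))
E
```

```text
(no output)
```

View pics/w2c.png

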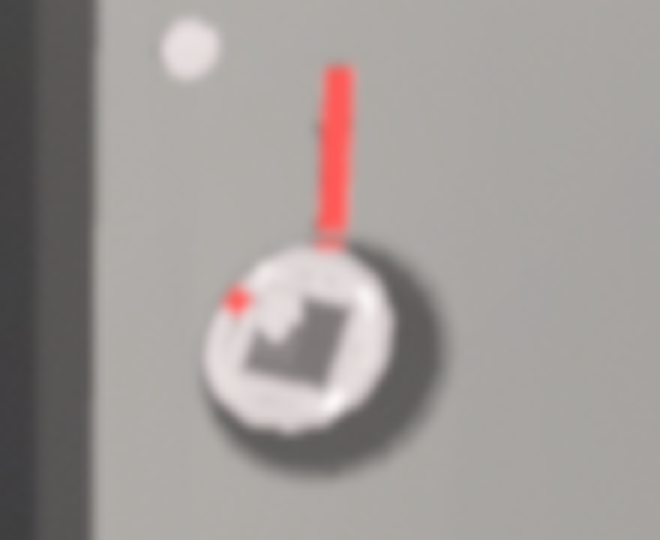

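The head is a disc at about (430,181), with the socket's dark square at its centre and the rim mark up and left of it. I'll project these onto z=124.

```bash
python3 - <<'E'
from h import *
K=optics.calibration("wrist")["mtx"];M=(K,np.load("pics/w2T.npy"))
f=lambda u,v:(380+(u-2.5)/6,125+(v-2.5)/6)
q=lambda u,v,z=124:plane(f(u,v),M,z)
tr,br,bl,tl=q(350,304),q(328,389),q(243,370),q(270,293)
for n,a in zip("tr br bl tl".split(),(tr,br,bl,tl)):print(n,a)
print("sides",np.linalg.norm(tr-br),np.linalg.norm(br-bl),np.linalg.norm(tl-bl),np.linalg.norm(tl-tr))
print("diag centre",(tr+bl)/2,np.linalg.norm(tr-bl),(br+tl)/2)
an=lambda v:np.degrees(np.arctan2(v[1],v[0]))
print("ang",an(tr-br),an(br-bl),an(tr-tl))
m=q(236,300);c=(tr+bl)/2
a0,a1=q(340,68,138),q(331,232,138);print("block mark",a0,a1,an(a0-a1),an(a1-c))
print("rim mark ang",an(m-c),np.linalg.norm(m-c))
K2=[(295,155)]
p=cv2.imread("pics/w2.png")[:,:,::-1].copy()
g=blobs(p,*GREEN,(500,150,600,220))[0];print("plunger",plane(cen(g),M,169))
t=cv2.imread("pics/top0.png")[:,:,::-1].copy()
tg=blobs(t,*GREEN,(425,160,455,185))[0];print(tri(cen(g),M,cen(tg),camT("top")))
# depth based
d=np.load("pics/w2d.npy")
for uv in [(470,150),(430,215),(544,188),(419,178)]:
    o,dr=ray(uv,M);zc=M[1][:3,2]@dr;print(uv,o+dr*d[uv[1],uv[0]]/zc)
E
```

```text
tr [ 498.47237465 -126.78429987  124.        ]
br [ 493.66221709 -140.04178021  124.        ]
bl [ 480.61147084 -134.30008092  124.        ]
tl [ 486.20677363 -122.58682892  124.        ]
sides 14.103134425942388 14.257948253324152 12.981051020644506 12.963939629219979
diag centre [ 489.54192274 -130.54219039  124.        ] 19.377792690340417 [ 489.93449536 -131.31430456  124.        ]
ang 70.05791585831248 -23.74718068775304 -18.891708755646373
block mark [496.1946066  -87.34495777 138.        ] [ 492.50116196 -111.33202907  138.        ] 81.24654376825681 81.24267955621606
rim mark ang 138.07354587677722 11.757946669570792
plunger [ 569.84617351 -141.22360216  169.        ]
(array([ 569.73049088, -140.56289321,  169.07710623]), np.float64(1.1850478217637874))
(470, 150) [ 523.96733731 -105.17487024  139.14968266]
(430, 215) [ 482.96245513 -159.20377632  139.07088234]
(544, 188) [ 567.53692267 -140.47041778  171.90622442]
(419, 178) [ 480.50509297 -126.02255562  123.974924  ]
```

```bash
python3 - <<'E'
from h import *
K=optics.calibration("wrist")["mtx"];m=optics.calibration("wrist")["mount"];d=np.load("pics/w2d.npy")
for uv in [(325,182),(325,200),(325,230),(325,260),(325,290),(325,315),(325,340),(325,350)]:
    ok=d[uv[1],uv[0]];print(uv,(m@np.r_[np.linalg.solve(K,[*uv,1.])*ok,1])[:3].round(1))
p=cv2.imread("pics/w2.png")[:,:,::-1].copy()
b=blobs(p,(108,120,30),(128,255,255),(290,150,360,380))[0];x,y,w,h=cv2.boundingRect(b);print(x,y,w,h)
s=r.read_state();print(tool(np.array([489.6,-130.7,290])-s["tool_pos"]))
E
```

```text
(325, 182) [ 43.1  -0.1 -25.3]
(325, 200) [ 36.2  -0.1 -25.3]
(325, 230) [ 23.9  -0.1 -24.8]
(325, 260) [ 11.   -0.1 -24.4]
(325, 290) [ -1.9  -0.1 -25.4]
(325, 315) [-14.2  -0.1 -24.8]
(325, 340) [-26.8  -0.1 -24.6]
(325, 350) [-32.1  -0.1 -24.4]
305 171 37 189
[-1.015368   99.51169579 -1.99816622]
```

```bash
python3 - <<'E'
from h import *
K=optics.calibration("wrist")["mtx"];m=optics.calibration("wrist")["mount"];d=np.load("pics/w2d.npy")
for P in [(45,0,-25),(45,0,-11),(-45,0,-25),(-37,0,-25)]:
    c=np.linalg.inv(m)@np.r_[P,1.];x=K@c[:3];print(P,x[:2]/x[2])
for v in (164,167,170,173,176,179,352,354,356,358,360,362,366,372):
    ok=d[v,325];print(v,(m@np.r_[np.linalg.solve(K,[325,v,1.])*ok,1])[:3].round(1))
E
```

```text
(45, 0, -25) [325.14667822 176.67272366]
(45, 0, -11) [325.09186056 169.27015033]
(-45, 0, -25) [325.17931205 374.99032433]
(-37, 0, -25) [325.17687525 360.18175423]
164 [  0.7   0.3 246. ]
167 [ -3.2   0.3 247.7]
170 [-6.500e+00  2.000e-01  2.457e+02]
173 [ 44.9  -0.  -17.8]
176 [ 44.5  -0.1 -21.7]
179 [ 43.8  -0.1 -23.5]
352 [-32.5  -0.1 -25.2]
354 [-33.5  -0.1 -25.3]
356 [-34.5  -0.1 -25.3]
358 [-35.6  -0.1 -25.3]
360 [  9.7  -0.1 -76.2]
362 [  8.7  -0.1 -75.7]
366 [ 11.1  -0.1 -79.5]
372 [ 10.2  -0.1 -80.4]
```

```bash
python3 nudge.py '[0,-1,12,0,0,0,0,0,0,25,0,0,0,0,0,0,28,0,0,0,0,0,0,24,0,0,0,0,0,0,11,0,0,0,0,0,0,0,0,0,0,0.1,0,0,0,10,0,0,0.1,0,0,0,20,0,0,0,0,0,0,14,0,0,0,0,0,0,0,0,0,0]' 100
python3 nudge.py '[0,0,0,0,0,0,0,0,0,0,0,0,0,0]'
python3 - <<'E'
from h import *
s=r.read_state();print(tool(np.array([489.6,-130.7,231])-s["tool_pos"]),s["force"])
p,d=optics.read_camera("wrist");cv2.imwrite("pics/w3.png",p[:,:,::-1])
q,_=optics.read_camera("scene")
a=cv2.resize(q[120:220,150:310],(800,500),interpolation=cv2.INTER_CUBIC);cv2.imwrite("pics/s3.png",a[:,:,::-1])
E
```

```text
t: 6.0
tool_pos: [489.2, -130.1, 241.4]
ee_rot: [-0.003, 0.831, 0.557, -0.001]
force: [-0.3, 1.1, -1.9]
gripper_width: 12.0
grip_force: 101.3
t: 6.17
tool_pos: [490.3, -131.3, 245.1]
ee_rot: [0.001, 0.831, 0.556, 0.0]
force: [-0.3, -0.1, -1.3]
gripper_width: 11.8
grip_force: 101.3
[ 0.26240648 -0.92176927 14.1401085 ] [-0.32159917 -0.13983412 -1.30435687]
```

View pics/s3.png

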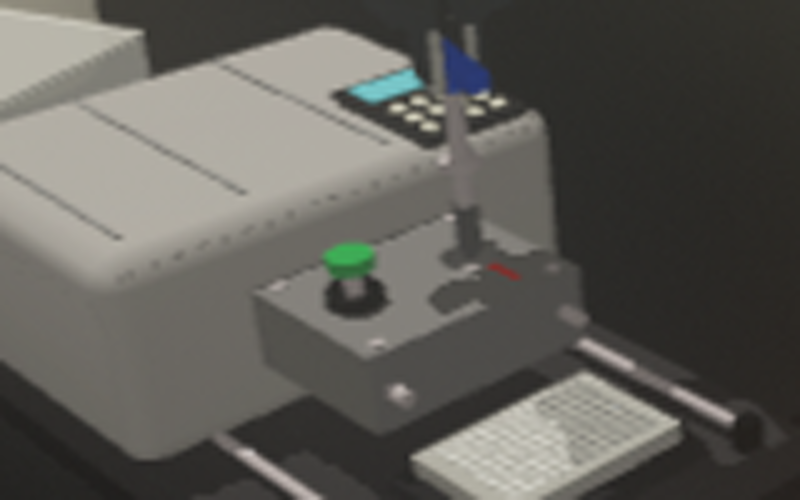

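The scene crop shows the key upright over the well at (468,250), so I descend, watching the force.

```bash
python3 nudge.py '[0,0,-0.8,6,0,0,0,0,0,0,6,0,0,0,0,0,0,5,0,0,0,0,0,0,3,0,0,0,0,0,0,0,0,0,0,0,0,0,0,0,0,0]' 100
python3 - <<'E'
from h import *
s=r.read_state();print(s["tool_pos"],s["force"],s["torque"])
E
```

```text
t: 6.77
tool_pos: [489.1, -131.3, 224.1]
ee_rot: [-0.0, 0.831, 0.556, -0.0]
force: [1.8, 0.1, -2.2]
gripper_width: 12.2
grip_force: 101.3
[ 489.0674582  -131.27367222  224.0871278 ] [ 1.75610718  0.13222289 -2.21154754] [-0.07854041 -0.26645231  0.01819899]
```

```bash
python3 nudge.py '[0,0,0,4,0,0,0,0,0,0,4,0,0,0,0,0,0,2,0,0,0,0,0,0,0.5,0,0,0,0,0,0,0,0,0,0,0,0,0,0,0,0,0]' 100
python3 - <<'E'
from h import *
s=r.read_state();print(s["tool_pos"],s["force"],s["torque"])
E
```

```text
t: 7.27
tool_pos: [489.2, -131.3, 214.1]
ee_rot: [0.0, 0.831, 0.556, 0.0]
force: [1.7, -0.6, 2.0]
gripper_width: 11.8
grip_force: 102.0
[ 489.1994983  -131.31204224  214.10412002] [ 1.66891269 -0.59588194  2.02049548] [-0.06754768 -0.25475928  0.02065671]
```

```bash
python3 nudge.py '[0,0,0,0,0,0,0.1,0,0,0,0,0,0,0.1,0,0,0,0,0,0,0.1,0,0,0,0,0,0,0.1,0,0,0,0,0,0,0.1,0,0,0,0,0,0,0.1,0,0,0,0,0,0,0.1,0,0,0,0,0,0,0.1,0,0,0,0,0,0,0,0,0,0,0,0,0,0]' 110
python3 - <<'E'
from h import *
s=r.read_state();print(s["tool_pos"],s["force"],s["torque"],s["ee_rot"])
E
```

```text
t: 8.1
tool_pos: [489.2, -131.3, 214.1]
ee_rot: [0.0, 0.982, 0.19, 0.0]
force: [1.4, -0.1, 3.7]
gripper_width: 12.0
grip_force: 108.0
[ 489.18064581 -131.29598432  214.11339563] [ 1.37970824 -0.06932131  3.72290778] [ 0.1054945  -0.29912923  0.06377914] [2.36077487e-04 9.81831172e-01 1.89756136e-01 3.19410242e-04]
```

```bash
for i in 1; do python3 nudge.py '[0,0,0,0,0,0,0.08,0,0,0,0,0,0,0.08,0,0,0,0,0,0,0.06,0,0,0,0,0,0,0.04]'; done; python3 - <<'E'
from h import *
s=r.read_state();q=s["ee_rot"];print(s["torque"],np.degrees(2*np.arctan2(q[2],q[1])))
E
python3 nudge.py '[0,0,0,0,0,0,0.04,0,0,0,0,0,0,0.04,0,0,0,0,0,0,0.03,0,0,0,0,0,0,0]'; python3 - <<'E'
from h import *
s=r.read_state();q=s["ee_rot"];print(s["torque"],s["force"],np.degrees(2*np.arctan2(q[2],q[1])))
E
```

```text
t: 8.43
tool_pos: [489.1, -131.3, 214.1]
ee_rot: [0.0, 0.998, 0.06, 0.0]
force: [0.8, 0.5, 4.0]
gripper_width: 11.6
grip_force: 108.1
[ 0.05897267 -0.2144344   0.15879394] 6.832816162128344
t: 8.77
tool_pos: [489.1, -131.3, 214.1]
ee_rot: [0.0, 1.0, 0.005, 0.0]
force: [0.5, -0.2, 4.7]
gripper_width: 12.0
grip_force: 108.1
[ 0.09207779 -0.16710079  0.07530993] [ 0.52554664 -0.20677664  4.65739411] 0.6142113945748163
```

```bash
cat > st.py <<'E'
from h import *
s=r.read_state();q=s["ee_rot"];print("Tz %.3f yaw %.2f"%(s["torque"][2],np.degrees(2*np.arctan2(q[2],q[1]))),s["force"].round(1))
E
python3 nudge.py '[0,0,0,0,0,0,0.03,0,0,0,0,0,0,0.03]' |head -1; python3 st.py
python3 nudge.py '[0,0,0,0,0,0,0.03,0,0,0,0,0,0,0.03]'|head -1; python3 st.py
python3 nudge.py '[0,0,0,0,0,0,0.03,0,0,0,0,0,0,0.03]'|head -1; python3 st.py
python3 nudge.py '[0,0,0,0,0,0,0,0,0,0,0,0,0,0]'|head -1; python3 st.py
```

```text
t: 8.93
Tz 0.161 yaw -2.81 [0.3 1.1 4.9]
t: 9.1
Tz 0.372 yaw -6.24 [1.5 0.3 5.2]
t: 9.27
Tz 0.518 yaw -9.66 [ 1.5 -0.2  4.8]
t: 9.43
Tz 0.382 yaw -9.58 [0.  0.8 4.8]
```

```bash
python3 nudge.py '[0,0,0,0,0,0,0.04,0,0,0,0,0,0,0.04,0,0,0,0,0,0,0,0,0,0,0,0,0,0]'|tail -2; python3 st.py
python3 - <<'E'
from h import *
p,d=optics.read_camera("wrist");cv2.imwrite("pics/w4.png",p[:,:,::-1])
b=blobs(p,(108,120,30),(128,255,255),(240,120,420,390))[0];print(cv2.minAreaRect(b))
E
```

```text
gripper_width: 12.3
grip_force: 108.3
Tz 0.317 yaw -14.18 [0.4 0.1 5.3]
((323.9990539550781, 265.9384460449219), (186.1317901611328, 34.39592742919922), 89.11859893798828)
```

```bash
python3 - <<'E'
from h import *
for f in("w2","w3","w4"):
    p=cv2.imread(f"pics/{f}.png")[:,:,::-1].copy()
    m=cv2.inRange(cv2.cvtColor(p,cv2.COLOR_RGB2HSV),(108,120,30),(128,255,255))
    m[:, :290]=0;m[:,370:]=0
    for v in (185,210,240,280,320,345):
        x=np.where(m[v])[0];print(f,v,x.min() if len(x) else None,x.max() if len(x) else None)
print(r.read_state()["joint_pos"],r.read_state()["joint_efforts"][5])
E
python3 - <<'E'
import cv2
p=cv2.imread("pics/w4.png");cv2.imwrite("pics/w4c.png",p[100:400,200:520])
E
```

```text
w2 185 305 341
w2 210 306 341
w2 240 307 340
w2 280 309 340
w2 320 308 341
w2 345 309 341
w3 185 307 341
w3 210 307 340
w3 240 308 340
w3 280 310 339
w3 320 309 340
w3 345 310 339
w4 185 306 339
w4 210 306 340
w4 240 307 340
w4 280 310 339
w4 320 309 340
w4 345 310 342
[-4.96309477e-01  3.18228593e-01  1.44642598e+00 -1.39744002e-04
  1.37657382e+00  1.32179552e+00] 0.36455126479268074
```

View pics/w4c.png

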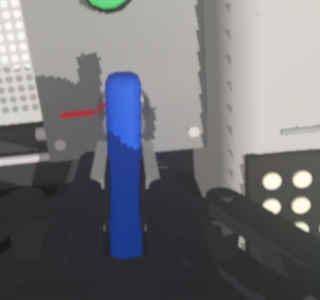

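The crop shows the block mark at (62–95,114), with a small red piece next to it at (102,107). I'll zoom in there.

```bash
python3 - <<'E'
import cv2
p=cv2.imread("pics/w4.png");cv2.imwrite("pics/w4d.png",cv2.resize(p[180:250,245:355],None,fx=6,fy=6,interpolation=cv2.INTER_CUBIC))
E
```

```text
(no output)
```

View pics/w4d.png

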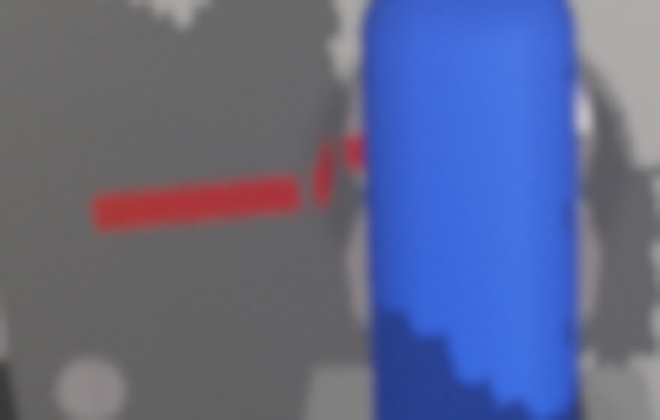

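The rim mark is now at about (304,205), in line with the stripe on the well wall and the block mark. I'll check the angle numerically.

```bash
python3 - <<'E'
from h import *
M=camT("wrist");f=lambda u,v:(245+(u-2.5)/6,180+(v-2.5)/6)
an=lambda v:np.degrees(np.arctan2(v[1],v[0]))
c0=plane(f(95,214),M,138);c1=plane(f(300,193),M,138);m=plane(f(354,152),M,124)
print(c0,c1,an(c0-c1),m)
for c in([489.6,-130.7],[489.1,-131.3]):print(an(m[:2]-c),np.linalg.norm(m[:2]-c),an(c1[:2]-c))
E
python3 nudge.py '[0,0,0,0,0,0,0.03,0,0,0,0,0,0,0,0,0,0,0,0,0,0]'|head -1; python3 st.py
```

```text
[495.23902543 -86.55399079 138.        ] [ 491.82923297 -110.58473792  138.        ] 81.92404690164268 [ 491.12052888 -116.06596724  124.        ]
84.06804742199375 14.712814920731441 83.67611702993625
82.44480984462558 15.367442568049873 82.49451640384991
t: 10.07
Tz 0.547 yaw -15.87 [ 0.7 -0.   4.9]
```

The marks agree within 0.1° and the torque rises against the stop. I back off within the play and withdraw.

```bash
python3 nudge.py '[0,0,0,0,0,0,-0.1,0,0,0,0,0,0,-0.12,0,0,0,0,0,0,0,0,0,0,0,0,0,0]' 80|head -1; python3 st.py
python3 nudge.py '[0,0,0,-4,0,0,0,0,0,0,-8,0,0,0,0,0,0,-10,0,0,0,0,0,0,-10,0,0,0,0,0,0,-12,0,0,0,0,0,0,-12,0,0,0,0,0,0,-12,0,0,-0.1,0,0,0,-8,0,0,-0.12,0,0,0,0,0,0,-0.12,0,0,0,0,0,0,-0.12]';python3 st.py
```

```text
t: 10.4
Tz 0.104 yaw -3.57 [ 1.2 -0.3  5.3]
t: 11.23
tool_pos: [488.8, -131.2, 290.9]
ee_rot: [0.0, 0.98, 0.2, 0.0]
force: [-0.0, 0.4, -2.1]
gripper_width: 12.1
grip_force: 107.2
Tz 0.020 yaw 23.12 [-0.   0.4 -2.1]
```

```bash
python3 nudge.py '[0,0,0,0,0,0,-0.122,0,0,0,0,0,0,-0.122,0,0,0,0,0,0,-0.122,0,0,0,0,0,0,-0.122,0,0,0,0,0,0,-0.122,0,0,0,0,0,0,-0.122,0,0,0,0,0,0,-0.122,0,0,0,0,0,0,-0.122,0,0,-35,0,0,0,0,0,0,-35,0,0,0,0]'
python3 nudge.py '[0,0,-20,0,0,0,0,0,0,0,0,0,0,0,0,0,0,0,0,0,0]' | head -1
python3 - <<'E'
from h import *
s=r.read_state();M=camT("wrist",s);p,d=optics.read_camera("wrist")
u=K=None
c=M[0]@(np.linalg.inv(M[1])@np.array([490,-125,130,1.]))[:3];u,v=(c[:2]/c[2]).astype(int);print(u,v,s["tool_pos"],s["ee_rot"],d[176,325])
cv2.imwrite("pics/w5.png",cv2.resize(p[v-45:v+45,u-55:u+55],None,fx=6,fy=6,interpolation=cv2.INTER_CUBIC)[:,:,::-1])
print(tool(np.array([618.3,176.8,289])-s["tool_pos"]))
E
```

```text
t: 12.07
tool_pos: [419.7, -117.5, 289.4]
ee_rot: [-0.001, 0.773, 0.635, -0.0]
force: [-0.9, -0.2, -0.4]
gripper_width: 11.9
grip_force: 107.2
t: 12.32
420 174 [ 400.12630612 -113.55751883  290.77071024] [4.87829539e-04 7.73375650e-01 6.33947824e-01 1.49364787e-04] 123.952705
[327.45597822 157.09786245   1.79688569]
```

View pics/w5.png

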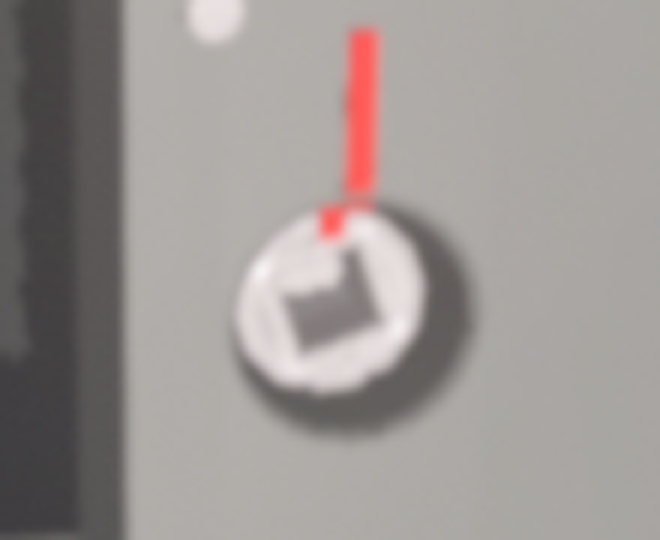

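The rim mark is at (331,220) and the block mark at (360,30–195) in the crop. I'll check whether the offset is only parallax from the depth.

```bash
python3 - <<'E'
from h import *
M=camT("wrist");f=lambda u,v:(420-55+(u-2.5)/6,174-45+(v-2.5)/6)
an=lambda v:np.degrees(np.arctan2(v[1],v[0]))
b0=plane(f(364,30),M,138);b1=plane(f(360,192),M,138);m=plane(f(331,222),M,124)
br,tr,bl=[plane(f(*q),M,124) for q in((382,322),(352,248),(302,356))]
c=(plane(f(283,292),M,124)+br)/2
print("block dir",an(b0-b1),"m",m,"c",c,"rim",an(m-c),an(m[:2]-np.array([489.6,-130.7])),"block",an(b1-c))
print("edges",an(tr-br),an(br-bl))
E
```

```text
block dir 82.15795636117937 m [ 492.22323134 -118.39368383  124.        ] c [ 490.86321084 -132.22049632  124.        ] rim 84.38239414701039 77.96684851418169 block 82.70850352362706
edges 104.47234474373222 13.071376407542191
```

The angles agree within about 2–4°, which is my resolution here. I'll stand the key back and then take a closer look before pressing the plunger.

```bash
python3 nudge.py '[0,15,7,0,0,0,0,0,30,14,0,0,0,0,0,36,17,0,0,0,0,0,36,17,0,0,0,0,0,36,18,0,0,0,0,0,36,18,0,0,0,0,0,36,18,0,0,0,0,0,36,18,0,0,0,0,0,36,17,0,0,0,0,0,20,9,0,0,0,0]'|head -1
python3 nudge.py '[0,10,4,0,0,0,0,0,0,0,0,0,0,0,0,0,0,0,0,0,0]'
python3 - <<'E'
from h import *
s=r.read_state()
print(tool(np.array([618.3,176.8,120])-s["tool_pos"]))
E
```

```text
t: 13.2
t: 13.45
tool_pos: [618.8, 176.8, 288.8]
ee_rot: [-0.0, 0.773, 0.635, -0.001]
force: [-0.3, -0.6, -1.4]
gripper_width: 11.6
grip_force: 107.2
[-3.72754669e-02 -2.81055810e-01  1.68827164e+02]
```

```bash
python3 nudge.py '[0,0,0,15,0,0,0,0,0,0,30,0,0,0,0,0,0,30,0,0,0,0,0,0,18,0,0,0,0,0,0,10,0,0,0,0,0,0,10,0,0,0,0,0,0,10,0,0,0,0,0,0,0,0,0,0]'
python3 nudge.py '[0,0,0,14,0,0,0,0,0,0,14,0,0,0,0,0,0,10,0,0,0,0,0,0,5,0,0,0,0,0,0,2,0,0,0,0,0,0,0,0,0,0,0,0,0,0,0,0,0]' 40
```

```text
t: 14.12
tool_pos: [618.1, 176.1, 165.6]
ee_rot: [-0.0, 0.773, 0.634, -0.001]
force: [-0.1, -0.2, -2.0]
gripper_width: 11.7
grip_force: 107.2
t: 14.7
tool_pos: [618.8, 176.5, 122.6]
ee_rot: [0.0, 0.773, 0.635, 0.001]
force: [-0.9, -0.6, -0.3]
gripper_width: 11.8
grip_force: 107.3
```

```bash
python3 nudge.py '[0,0,0,2,0,0,0,0,0,0,1,0,0,0,0,0,0,0,0,0,0]'
python3 nudge.py '[40,0,0,0,0,0,0,40,0,0,0,0,0,0,40,0,0,0,0,0,0,40,0,0,-8,0,0,0,40,0,0,-25,0,0,0,40,0,0,-35,0,0,0,40,0,0,-35,0,0,0,40,0,0,-25,0,0,0,40,0,0,0,0,0,0,40,0,0,0,0,0,0]'
python3 - <<'E'
from h import *
s=r.read_state();M=camT("wrist",s);p,d=optics.read_camera("wrist");cv2.imwrite("pics/w6.png",p[:,:,::-1])
t,_=optics.read_camera("top");cv2.imwrite("pics/top6.png",t[:,:,::-1])
b=blobs(t,*BLUE,(265,140,325,170));c=blobs(p,*BLUE,(260,60,400,330))
print(cen(b[0]) if b else 0)
if b and c:print(tri(cen(c[0]),M,cen(b[0]),camT("top")),cv2.minAreaRect(c[0]))
K=M[0]
for c0 in c[:1]:
  u,v=cen(c0).astype(int)
  for uv in [(u,v),(u,v-40),(u,v+40)]:
    o,dr=ray(uv,M);print(uv,o+dr*d[uv[1],uv[0]]/(M[1][:3,2]@dr))
print(tool(np.array([489.6,-130.7,231])-s["tool_pos"]))
E
```

```text
t: 14.95
tool_pos: [618.9, 176.6, 120.3]
ee_rot: [0.001, 0.773, 0.635, 0.001]
force: [-1.0, 1.2, 4.5]
gripper_width: 12.4
grip_force: 108.1
t: 15.78
tool_pos: [618.7, 176.5, 248.7]
ee_rot: [0.001, 0.773, 0.635, 0.001]
force: [-0.2, -0.5, -1.2]
gripper_width: 39.8
grip_force: 0.0
0
(np.int64(323), np.int64(196)) [631.90145387 246.24460301 392.29247857]
(np.int64(323), np.int64(156)) [624.02295952 208.59561643 144.39209638]
(np.int64(323), np.int64(236)) [611.3455102  145.38748119 145.75284573]
[-326.44884026  -66.78602386   17.98694768]
```

The blue bar's top reads about 145 mm, so the key is fully home. Next I take a close look at the screw from above, with the gripper at the block's -x side.

```bash
python3 nudge.py '[40,-20,-8,0,0,0,0,40,-37,-16,0,0,0,0,40,-37,-16,0,0,0,0,40,-37,-16,0,0,0,0,40,-37,-16,0,0,0,0,40,-37,-16,0,0,0,0,40,-37,-16,0,0,0,0,40,-37,-16,0,0,0,0,40,-36,-14,0,0,0,0,40,-16,-5,0,0,0,0]'|head -2
python3 nudge.py '[0,0,0,0,0,0,0.123,0,0,0,0,0,0,0.123,0,0,0,0,0,0,0.123,0,0,0,0,0,0,0.123,0,0,0,0,0,0,0.123,0,0,0,0,0,0,0.123,0,0,0,0,0,0,0.123,0,0,0,0,0,0,0.123,0,0,0,10,0,0,0.123,0,0,0,20,0,0,0.123]' 40|head -2
python3 nudge.py '[0,0,0,25,0,0,0.12,0,0,0,25,0,0,0.12,0,0,0,20,0,0,0,0,0,0,10,0,0,0,0,0,0,0,0,0,0,0,0,0,0,0,0,0]'
python3 - <<'E'
from h import *
s=r.read_state();M=camT("wrist",s);p,d=optics.read_camera("wrist");cv2.imwrite("pics/w7.png",p[:,:,::-1]);np.save("pics/w7T.npy",M[1])
c=M[0]@(np.linalg.inv(M[1])@np.array([490,-122,130,1.]))[:3];u,v=(c[:2]/c[2]).astype(int);print(u,v,p.shape)
v=max(v,70);cv2.imwrite("pics/w7c.png",cv2.resize(p[v-70:v+70,u-100:u+100],None,fx=4,fy=4,interpolation=cv2.INTER_CUBIC)[:,:,::-1])
print(u,v,tool(np.array([569.8,-141,200])-s["tool_pos"]))
E
```

```text
t: 16.72
tool_pos: [415.0, -123.3, 245.9]
t: 17.55
tool_pos: [417.9, -121.3, 217.0]
t: 18.05
tool_pos: [417.2, -120.9, 136.2]
ee_rot: [-0.001, 0.999, -0.048, -0.001]
force: [-0.4, 0.1, 0.2]
gripper_width: 0.2
grip_force: 0.0
310 99 (400, 640, 3)
310 99 [153.79598508   5.48029025 -63.82424179]
```

View pics/w7c.png

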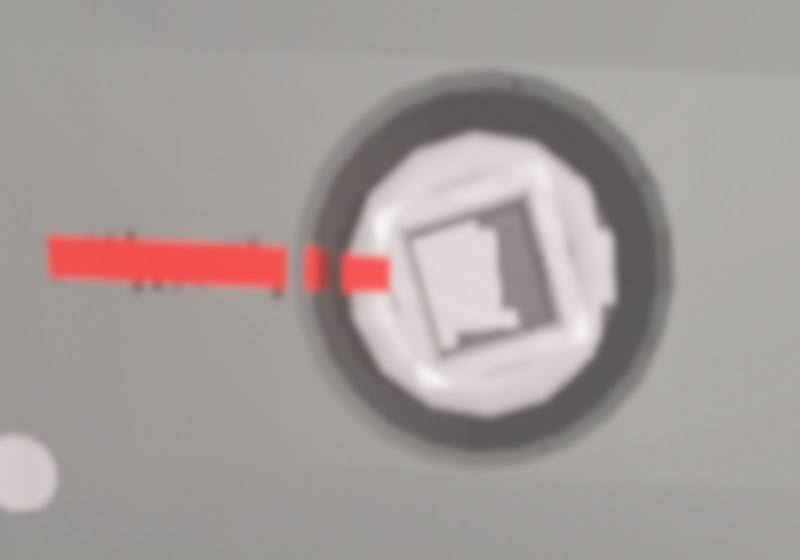

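The marks line up in a straight line: block mark (50–290, 262), wall stripe, rim mark (365,275). The screw is tight, so I go on to the plunger.

```bash
python3 nudge.py '[0,0,0,-20,0,0,0,0,0,0,-30,0,0,0,0,0,0,-24,0,0,0,0,15,0,0,0,0,0,0,35,1,0,0,0,0,0,40,2,0,0,0,0,0,38,2,0,0,0,0,0,20,0.5,0,0,0,0,0,5.8,0,0,0,0,0,0,0,0,0,0,0,0]'
python3 nudge.py '[0,0,0,0,0,0,0,0,0,0,12,0,0,0,0,0,0,15,0,0,0,0,0,0,6,0,0,0,0,0,0,0,0,0,0]'
```

```text
t: 18.93
tool_pos: [570.8, -141.2, 210.8]
ee_rot: [0.0, 0.999, -0.047, 0.0]
force: [-0.6, -0.4, 0.1]
gripper_width: 0.0
grip_force: 0.0
t: 19.35
tool_pos: [568.7, -140.9, 177.2]
ee_rot: [-0.0, 0.999, -0.048, -0.001]
force: [-0.1, 0.3, -0.5]
gripper_width: -0.1
grip_force: 0.0
```

```bash
python3 nudge.py '[0,1,0,6,0,0,0,0,0,0,5,0,0,0,0,0,0,4,0,0,0,0,0,0,2,0,0,0,0,0,0,0,0,0,0]'
python3 nudge.py '[0,0,0,1.5,0,0,0,0,0,0,0,0,0,0,0,0,0,0,0,0,0]'
```

```text
t: 19.77
tool_pos: [571.4, -141.6, 161.2]
ee_rot: [0.0, 0.999, -0.048, 0.001]
force: [-1.1, -0.4, 5.5]
gripper_width: -0.0
grip_force: 3.0
t: 20.02
tool_pos: [571.4, -141.6, 160.1]
ee_rot: [0.0, 0.999, -0.048, 0.001]
force: [-2.0, -0.0, 5.9]
gripper_width: 0.0
grip_force: 3.2
```

```bash
python3 nudge.py '[0,0,0,1.5,0,0,0,0,0,0,1,0,0,0,0,0,0,0,0,0,0]'
python3 nudge.py '[0,0,0,1,0,0,0,0,0,0,0,0,0,0]'
```

```text
t: 20.27
tool_pos: [571.4, -141.6, 158.0]
ee_rot: [0.0, 0.999, -0.048, 0.001]
force: [-2.5, -0.3, 8.6]
gripper_width: -0.0
grip_force: 4.4
t: 20.43
tool_pos: [571.5, -141.6, 158.0]
ee_rot: [0.001, 0.999, -0.048, 0.001]
force: [-4.1, 0.6, 14.4]
gripper_width: 0.5
grip_force: 7.5
```

The force rises with no further travel at z 158, so it is on its stop. I press a touch more and then retreat.

```bash
python3 nudge.py '[0,0,0,0.6,0,0,0,0,0,0,0,0,0,0]' | sed -n 1,4p
python3 nudge.py '[0,0,0,-6,0,0,0,0,0,0,-10,0,0,0,0,0,0,-20,0,0,0,0,0,0,-30,0,0,0,0,0,0,-30,0,0,0,0,-30,0,-10,0,0,0,0,-35,0,0,0,0,0,0,-35,0,0,0,0,0,0,-10,0,0,0,0,0,0,0,0,0,0,0,0]'
python3 nudge.py '[0,0,0,0,0,0,0,0,0,0,0,0,0,0]'|head -1
python3 - <<'E'
from h import *
s=r.read_state();M=camT("wrist",s);p,d=optics.read_camera("wrist");print(s["force"],s["dq"].max())
g=blobs(p,*GREEN)[0];u,v=cen(g).astype(int);o,dr=ray((u,v),M);print("plunger",o+dr*d[v,u]/(M[1][:3,2]@dr))
q,_=optics.read_camera("scene");cv2.imwrite("pics/s8.png",q[:,:,::-1])
E
```

```text
t: 20.6
tool_pos: [571.5, -141.6, 157.9]
ee_rot: [0.001, 0.999, -0.047, 0.002]
force: [-5.1, 0.5, 17.9]
t: 21.43
tool_pos: [459.9, -130.4, 261.9]
ee_rot: [0.0, 0.999, -0.048, 0.0]
force: [0.6, -0.6, 0.5]
gripper_width: -0.2
grip_force: 0.0
t: 21.6
[ 0.47274029 -0.93107851 -0.51896331] 0.010973677488055516
plunger [ 570.5030061  -141.43481646  170.69811457]
```

View pics/s8.png

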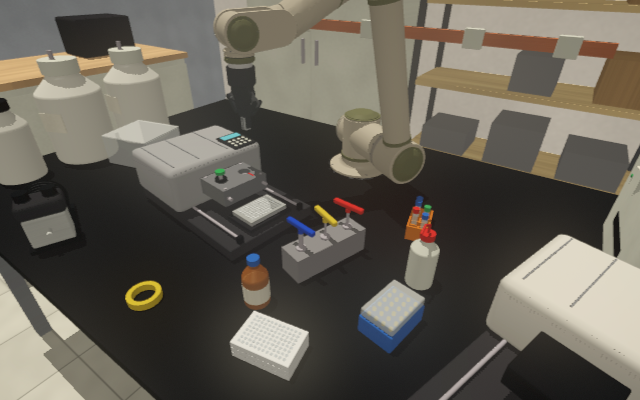

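The plunger is back up at 170.7 mm. The blue key stands at (301,227) as it did at the start, and nothing else has moved.

```bash
python3 -c "
from plant import r, optics, finish_job
print(finish_job())"
```

```text
the job is handed in; nothing more can be done
None
```

The clamp screw is tight at its stop with the red marks lined up, the blue key is back fully down in its hole, and the plunger was pressed to its stop and sprang back; I handed the job in at about 22 s, and no verdict was returned.

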